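# Find the worn vortex mixer and set its out-of-order tag

### The job

One of the three vortex mixers has a worn, soft head spring. Working from the robot's left to its right, gently press the black rubber head of each mixer down by about half a centimetre and let it come up again, to find which is softest; then push the red tag of that mixer fully down, leaving the other two tags up. Do it with the fingertips alone: lift nothing, and leave everything else on the bench where it stands.

Things in the scene. Friction and masses are not known exactly. Their poses are not given: they have to be found in the camera images.
- left_head (a point): the left one of three identical-looking vortex mixers (left is the robot's left, +y): centre of the flat top of its black rubber head when up. The head is a disc of 50 mm diameter on a spring, 114 mm above the bench. The mixer is a cream casing 150 (x) x 110 (y) x 80 mm high with a green band, fixed to the bench; this point's axes are the mixer's: z up, and the head's axis lies 25 mm along +x from the casing's centre.
- left_tag (a point): centre of the flat top of the left mixer's red out-of-order tag when up: a tab 16 (x) x 32 (y) mm standing out of the casing's top, 96 mm above the bench; 70 mm from the head's axis along the mixer's -x, its control side, which faces roughly towards the robot. Fully down, its top is at 84 mm, 4 mm proud of the casing.
- middle_head (a point): the middle one of three identical-looking vortex mixers (left is the robot's left, +y): centre of the flat top of its black rubber head when up. The head is a disc of 50 mm diameter on a spring, 114 mm above the bench. The mixer is a cream casing 150 (x) x 110 (y) x 80 mm high with a green band, fixed to the bench; this point's axes are the mixer's: z up, and the head's axis lies 25 mm along +x from the casing's centre.
- middle_tag (a point): centre of the flat top of the middle mixer's red out-of-order tag when up: a tab 16 (x) x 32 (y) mm standing out of the casing's top, 96 mm above the bench; 70 mm from the head's axis along the mixer's -x, its control side, which faces roughly towards the robot. Fully down, its top is at 84 mm, 4 mm proud of the casing.
- right_head (a point): the right one of three identical-looking vortex mixers (left is the robot's left, +y): centre of the flat top of its black rubber head when up. The head is a disc of 50 mm diameter on a spring, 114 mm above the bench. The mixer is a cream casing 150 (x) x 110 (y) x 80 mm high with a green band, fixed to the bench; this point's axes are the mixer's: z up, and the head's axis lies 25 mm along +x from the casing's centre.
- right_tag (a point): centre of the flat top of the right mixer's red out-of-order tag when up: a tab 16 (x) x 32 (y) mm standing out of the casing's top, 96 mm above the bench; 70 mm from the head's axis along the mixer's -x, its control side, which faces roughly towards the robot. Fully down, its top is at 84 mm, 4 mm proud of the casing.
- head_p (a joint): how far one of the three heads is pressed straight down, in m: 0 up, 0.012 at its stop; it springs back. Which mixer it belongs to changes each time and is not told. The force grows in proportion to the travel after about 1 N of preload; the three springs differ clearly (each about twice as stiff as the next softer), from about 4 N for the softest to 12 N for the firmest at full travel. Any of the three mixers may be the soft one; it shows only on pressing.
- head_q (a joint): how far one of the three heads is pressed straight down, in m: 0 up, 0.012 at its stop; it springs back. Which mixer it belongs to changes each time and is not told. The force grows in proportion to the travel after about 1 N of preload; the three springs differ clearly (each about twice as stiff as the next softer), from about 4 N for the softest to 12 N for the firmest at full travel. Any of the three mixers may be the soft one; it shows only on pressing.
- head_r (a joint): how far one of the three heads is pressed straight down, in m: 0 up, 0.012 at its stop; it springs back. Which mixer it belongs to changes each time and is not told. The force grows in proportion to the travel after about 1 N of preload; the three springs differ clearly (each about twice as stiff as the next softer), from about 4 N for the softest to 12 N for the firmest at full travel. Any of the three mixers may be the soft one; it shows only on pressing.
- tag_u (a joint): how far one of the three tags is pushed straight down, in m: 0 up, 0.012 fully down. Moves against about 3 N of friction and stays where it is left; all start up. Which mixer it belongs to changes each time and is not told.
- tag_v (a joint): how far one of the three tags is pushed straight down, in m: 0 up, 0.012 fully down. Moves against about 3 N of friction and stays where it is left; all start up. Which mixer it belongs to changes each time and is not told.
- tag_w (a joint): how far one of the three tags is pushed straight down, in m: 0 up, 0.012 fully down. Moves against about 3 N of friction and stays where it is left; all start up. Which mixer it belongs to changes each time and is not told.
- cup_yellow: bystander, leave alone: specimen jar with yellow lid, 52 mm diameter, 70 mm high; origin at the centre of its underside.
- cup_blue: bystander, leave alone: specimen jar with blue lid, 52 mm diameter, 70 mm high; origin at the centre of its underside.
- marker: bystander, leave alone: black and blue marker pen lying along its x, about 130 mm long, 14 mm thick; origin on the bench under its middle.
- forceps: bystander, leave alone: steel forceps lying along its x, about 120 mm long, 7 mm thick; origin on the bench under its middle.
- tube_stand: bystander, leave alone: capped sample tube fixed upright in a round blue foot of 34 mm diameter, 80 mm high; origin at the centre of its underside.
- slide_box: bystander, leave alone: small green box 34 x 50 x 26 mm; origin at the centre of its underside.
There are look-alikes about, which are no part of the job. What is shaped like the part that bears head_q but brown is not meant. Leave any green look-alike of the part that bears head_r alone.

How it is judged:
By the outcome, as a careful person would: the job done as asked, in the order asked, and still so for the second after the job is handed in, with the robot touching nothing.
It also fails if it takes over 64 s, if anything falls off the work surface, if the arm or the gripper's body presses on something with over 40 N, if the wrist force passes 120 N, or if a joint passes its speed limit or range.

### The arm

A 6-joint arm with a two-finger parallel gripper is mounted at the origin on the work surface. World frame = base frame: x ahead of the robot, y to its left, z up, the work surface at z = 0. Lengths are in m, angles in rad, forces in N, time in s.
With the tool pointing down it reaches from about 0.25 to 0.775 m from the base axis. Payload 4 kg.
Tool frame: the origin (TCP) lies midway between the tips of the shut fingers; the grasp point (between the pads) lies 19 mm behind it (robot.tcp_to_grasp is the distance from the TCP to the grasp point, in m); z points along the fingers, x is the direction in which the jaws open and shut, and the axes are right-handed (so a half turn about z gives the same grasp; the last joint's range is limited). The gripper opens to 94 mm and grips with 3 to 60 N. Pads are 16 mm wide; open, the fingers measure 119 mm over their backs; the gripper's body (75 mm by 177 mm) begins 78 mm behind the grasp point.
Start: joints at [-1.288, 0.087, 1.371, -0, 1.684, -0.103], TCP at [0.207, -0.51, 0.206] pointing down, gripper open.
Joint ranges: [-3.1, 3.1], [-0.76, 2.03], [0.27, 2.55], [-1.08, 4.22], [0.17, 2.65], [-2.57, 2.57]. Speed limits (rad/s): [2.79, 2.79, 3.14, 3.14, 3.14, 3.14].

### API

Orientations are given as [roll, pitch, yaw] about the fixed x, y, z axes, in that order (R = Rz(yaw) Ry(pitch) Rx(roll)).
In Python, from bench import get_obs, vision, robot gives the robot as it stands.
- The arm moves only by the tool servo_tool, never from a script. Its argument "targets" is text: rows parted by semicolons, each of 7 numbers parted by spaces: the opening, from 0 (shut) to 1 (fully open), then the shift along the tool's x, y, z as a fraction of full scale, then the turn, a rotation vector about the tool's x, y, z as a fraction of full scale. A call has 1 to 12 rows; each row is the pose to reach, as a shift and turn from the pose commanded when the call began, along the tool's axes at that moment, turning the shorter way round; what a row does not reach only later rows make up. Full scale, the value 1, is 0.25 m for a shift and pi rad for a turn. A row lasts 1/12 s, in which the tool goes at most 41.7 mm and 7.16 degrees, less where a joint would pass 70% of its speed; a pose out of reach is approached as far as the arm can. A call with a number of a shift or a turn outside -1 to 1 is refused whole. A call with a gripper value outside its range is refused whole. The fingers move at their own pace and stop on an object; the grip force is fixed at half the most. Time passes only in rows, so rows that repeat a pose let the fingers close. It gives the time, the measured TCP pose, the force and the opening at its end, in the units of the state.
- get_obs(): the state, without advancing time (a new reading comes with each control period).
- vision.snapshot(name): name is "scene" or "side" or "wrist"; returns a dict with "image" (400x640x3 uint8, red, green, blue), "mtx" (3x3 intrinsics, pixels), "world_from_camera" (4x4, takes a point from camera to world coordinates); the wrist camera has in their place "T_tool_cam" (4x4, takes a point from camera to tool coordinates, whose origin is the TCP and whose axes are the tool frame's). Camera axes: x right, y down, z forward; pixel columns grow to the right and rows downward; lengths in m; the calibration is good to about 2 mm. A picture is of the moment at which its call begins: read the wrist's pose just before it. There is no depth.
- robot.close_job(): hands the job in, once; it reports no verdict.
The state is a dict: "time": time; "joint_positions": joint angles; "qvel": joint speeds; "joint_torque": joint torques, N m; "tool_pos": TCP position; "ee_rot": TCP orientation; "wrist_force": force on the tool from outside, world axes, zero at the start; "wrist_torque": the same for the moment, N m; "width": finger opening in m.
Only numpy, scipy, OpenCV 4.12 (cv2) and the standard library are available. Lean on these libraries where they do the work, as an engineer would, in place of code of your own. Each camera call takes 0.05 s, during which the arm holds its last target.

## Working session

There is one attempt and no reset: what is moved stays moved. The work goes in short steps, Python scripts to look and compute and a tool call to move; the robot and the scene stay as the last step left them, time stands still between calls to the robot, and variables do not carry over. Pictures are saved under pics/ and viewed, and the job is handed in when it is done.

Besides the shell and the picture viewer there is one more tool, called after "Request:" in YAML: its name, and indented under it one key for each argument. servo_tool: Moves the arm, as the interface text tells. Its arguments: {"type":"object","properties":{"targets":{"type":"string"}},"required":["targets"]}

```bash
mkdir -p pics; ls; python3 - <<'E'
from bench import get_obs, vision, robot
import cv2,json
o=get_obs(); print(o)
for n in ("scene","side"):
    s=vision.snapshot(n); cv2.imwrite(f"pics/{n}0.png",s["image"][:,:,::-1]); print(n,s["mtx"].tolist(),s["world_from_camera"].round(4).tolist())
E
```

```text
pics
{'time': 0.0, 'joint_positions': array([-1.28814042e+00,  8.79326523e-02,  1.37225406e+00, -7.17449177e-06,
        1.68363344e+00, -1.03059401e-01]), 'qvel': array([-0.00079341, -0.00188985,  0.00090929,  0.00026073,  0.00213964,
       -0.00172406]), 'joint_torque': array([-2.78440559e-03, -3.40188539e+01, -3.02428865e+01,  7.13937893e-02,
        3.30113468e-02, -1.57850241e-04]), 'tool_pos': array([ 0.2067775 , -0.5090392 ,  0.20431653]), 'ee_rot': array([-3.14137059e+00,  2.21641692e-03, -1.18508158e+00]), 'wrist_force': array([-0.2752207 ,  0.46484989,  0.37523623]), 'wrist_torque': array([ 0.03120378, -0.03717635, -0.02133162]), 'width': 0.09373294070035022}
scene [[406.93988631028543, 0.0, 321.205967062906], [0.0, 406.93988631028543, 199.12428993701545], [0.0, 0.0, 1.0]] [[0.2128, 0.7993, -0.562, 0.9521], [0.9771, -0.1698, 0.1284, -0.1116], [0.0072, -0.5765, -0.8171, 0.8354], [0.0, 0.0, 0.0, 1.0]]
side [[483.5492695792294, 0.0, 325.3118370821466], [0.0, 483.5492695792294, 201.51971239807727], [0.0, 0.0, 1.0]] [[-0.8566, -0.3656, 0.3642, 0.0082], [-0.516, 0.5965, -0.6148, 0.7197], [0.0075, -0.7145, -0.6996, 0.923], [0.0, 0.0, 0.0, 1.0]]
```

View pics/scene0.png

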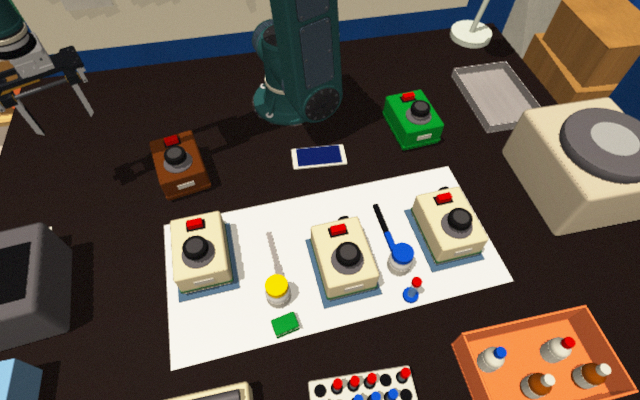

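View pics/side0.png

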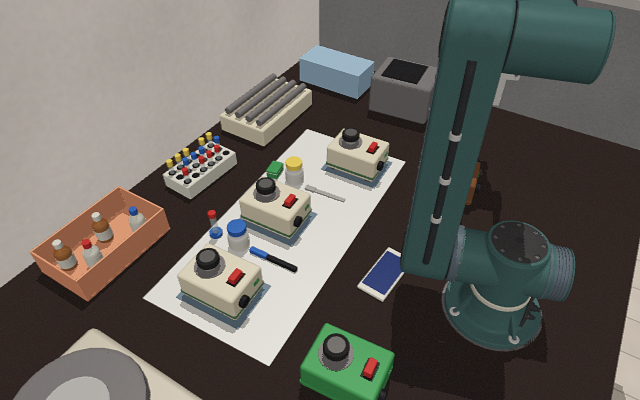

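```bash
python3 - <<'E'
import cv2,numpy as np
a=cv2.imread("pics/scene0.png"); b=cv2.imread("pics/side0.png")
c=[a[180:300,410:490+20],a[205:305,300:400],a[200:300,150:250]]
d=[b[235:325,170:270],b[165:245,230:320],b[115:185,315:405]]
r1=np.hstack([cv2.resize(x,(260,260),interpolation=cv2.INTER_CUBIC) for x in c]);r2=np.hstack([cv2.resize(x,(260,260),interpolation=cv2.INTER_CUBIC) for x in d])
cv2.imwrite("pics/crop1.png",np.vstack([r1,r2]))
E
```

```text
(no output)
```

View pics/crop1.png

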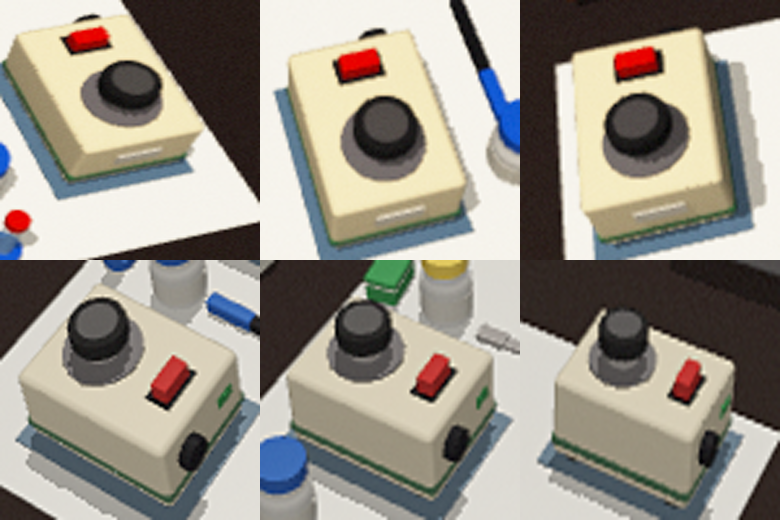

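```bash
cat > h.py <<'E'
import cv2,numpy as np
from scipy.optimize import least_squares
K={'scene':np.array([[406.94,0,321.206],[0,406.94,199.124],[0,0,1]]),'side':np.array([[483.549,0,325.312],[0,483.549,201.52],[0,0,1]])}
T={'scene':np.array([[0.2128,0.7993,-0.562,0.9521],[0.9771,-0.1698,0.1284,-0.1116],[0.0072,-0.5765,-0.8171,0.8354],[0,0,0,1]]),'side':np.array([[-0.8566,-0.3656,0.3642,0.0082],[-0.516,0.5965,-0.6148,0.7197],[0.0075,-0.7145,-0.6996,0.923],[0,0,0,1]])}
def ray(c,uv,z):
    d=T[c][:3,:3]@np.linalg.inv(K[c])@np.array([uv[0],uv[1],1.]);o=T[c][:3,3]
    return o+d*(z-o[2])/d[2]
def proj(c,P):
    p=np.linalg.inv(T[c])@np.append(P,1); q=K[c]@p[:3]; return q[:2]/q[2]
E
python3 - <<'E'
from h import *
I={'scene':cv2.imread("pics/scene0.png"),'side':cv2.imread("pics/side0.png")}
boxes={'left':{'scene':(410,180,490,265),'side':(170,240,270,310)},'middle':{'scene':(300,205,378,300),'side':(235,172,320,240)},'right':{'scene':(165,200,240,290),'side':(325,120,400,180)}}
for m,bb in boxes.items():
  for c,(x0,y0,x1,y1) in bb.items():
    a=cv2.resize(I[c][y0:y1,x0:x1],None,fx=4,fy=4,interpolation=cv2.INTER_CUBIC).astype(int)
    B,G,R=a[...,0],a[...,1],a[...,2]
    red=(R>100)&(G<80)&(B<80)
    dark=(a.max(2)<100)&(abs(R-B)<14)
    out=[]
    for nm,mask in(('red',red),('dark',dark)):
      n,l,s,ce=cv2.connectedComponentsWithStats(mask.astype(np.uint8))
      k=sorted(range(1,n),key=lambda k:-s[k,4])[:3]
      for q in k:
        if s[q,4]<150: continue
        uv=(ce[q]+.5)/4-.5+[x0,y0]; out.append((nm,s[q,4],uv.round(1).tolist()))
        if nm=='dark':
            v=a[l==q].max(1); 
            out.append(('hist',np.histogram(v,bins=range(0,110,10))[0].tolist()))
    print(m,c,out)
E
```

```text
left scene [('red', np.int32(1933), [443.4, 197.6]), ('dark', np.int32(7791), [459.1, 220.4]), ('hist', [41, 812, 1721, 798, 467, 408, 440, 898, 2007, 199]), ('dark', np.int32(1451), [453.4, 258.1]), ('hist', [0, 0, 0, 0, 0, 0, 0, 53, 513, 885]), ('dark', np.int32(565), [484.1, 220.4]), ('hist', [0, 0, 23, 473, 65, 2, 2, 0, 0, 0])]
left side [('red', np.int32(2100), [234.8, 276.1]), ('dark', np.int32(8917), [207.6, 263.2]), ('hist', [12, 283, 1304, 1168, 720, 309, 291, 635, 2266, 1929]), ('dark', np.int32(2404), [246.5, 299.2]), ('hist', [8, 385, 603, 427, 191, 66, 110, 277, 183, 154]), ('dark', np.int32(1229), [178.5, 255.8]), ('hist', [0, 0, 0, 132, 719, 149, 64, 73, 38, 54])]
middle scene [('red', np.int32(2155), [337.7, 229.1]), ('dark', np.int32(8826), [348.3, 255.3]), ('hist', [2, 510, 2094, 967, 515, 451, 502, 857, 2741, 187]), ('dark', np.int32(1368), [352.4, 293.3]), ('hist', [0, 0, 0, 0, 0, 0, 0, 4, 466, 898]), ('dark', np.int32(608), [375.7, 209.2]), ('hist', [41, 106, 318, 30, 28, 17, 20, 20, 14, 14])]
middle side [('red', np.int32(1420), [289.5, 200.0]), ('dark', np.int3
[... 261 characters left out ...]
0, 0, 0, 0])]
right scene [('red', np.int32(2227), [194.0, 223.4]), ('dark', np.int32(9945), [197.6, 249.1]), ('hist', [51, 915, 1937, 935, 496, 430, 552, 1812, 2645, 172]), ('dark', np.int32(807), [228.9, 256.6]), ('hist', [0, 0, 0, 0, 0, 3, 291, 389, 77, 47]), ('dark', np.int32(418), [174.6, 201.0]), ('hist', [0, 23, 163, 194, 38, 0, 0, 0, 0, 0])]
right side [('red', np.int32(987), [372.4, 146.8]), ('dark', np.int32(5125), [350.4, 137.3]), ('hist', [0, 197, 745, 677, 580, 212, 198, 480, 1042, 994]), ('dark', np.int32(2564), [363.7, 169.2]), ('hist', [29, 166, 266, 194, 112, 56, 257, 586, 496, 402]), ('dark', np.int32(1922), [390.1, 122.6]), ('hist', [0, 0, 265, 1300, 304, 53, 0, 0, 0, 0])]
```

```bash
cat > fit.py <<'E'
from h import *
hd={'left':{'scene':(461.2,217.4),'side':(207.3,255.8)},'middle':{'scene':(348.8,252.3),'side':(266.3,184.4)},'right':{'scene':(195.4,246.5),'side':(351.3,133.3)}}
rd={'left':{'scene':(443.4,197.6),'side':(234.8,276.1)},'middle':{'scene':(337.7,229.1),'side':(289.5,200.)},'right':{'scene':(194,223.4),'side':(372.4,146.8)}}
def box(c,x,y,th):
    R=np.array([[np.cos(th),-np.sin(th)],[np.sin(th),np.cos(th)]])
    pts=[]
    for u in(-.008,.008):
      for v in(-.016,.016):
        for z in(.081,.096):
          w=R@[-.07+u,v]; pts.append(proj(c,[x+w[0],y+w[1],z]))
    return cv2.convexHull(np.array(pts,np.float32))
def cen(h):
    m=cv2.moments(h*1.0); return np.array([m['m10'],m['m01']])/m['m00']
fit={}
for m in hd:
    for c in('scene','side'): print(m,c,'head',ray(c,hd[m][c],.114).round(4),'tag~',ray(c,rd[m][c],.092).round(4))
    f=lambda p:np.concatenate([np.concatenate([proj(c,[p[0],p[1],.114])-hd[m][c],cen(box(c,*p))-rd[m][c]]) for c in('scene','side')])
    s=least_squares(f,[*ray('scene',hd[m]['scene'],.114)[:2],0]); fit[m]=s.x
    x,y,t=s.x; print(m,s.x.round(4),'tag',np.round([x-.07*np.cos(t),y-.07*np.sin(t)],4),'res',s.fun.round(1))
vis=[]
for c,fn in(('scene','pics/scene0.png'),('side','pics/side0.png')):
    im=cv2.imread(fn)
    for m in fit:
        x,y,t=fit[m]; cx,cy=proj(c,[x,y,.1]); x0,y0=int(cx-45),int(cy-40)
        cr=cv2.resize(im[y0:y0+85,x0:x0+90],None,fx=2.9,fy=2.9,interpolation=cv2.INTER_CUBIC)
        tr=lambda p:((np.array(p).reshape(-1,2)-[x0,y0]+.5)*2.9).astype(int)
        cir=tr([proj(c,[x+.025*np.cos(a),y+.025*np.sin(a),.114]) for a in np.linspace(0,6.28,40)])
        cv2.polylines(cr,[cir],True,(255,255,0),1); cv2.polylines(cr,[tr(box(c,*fit[m]))],True,(0,255,0),1)
        vis.append(cr)
cv2.imwrite('pics/fit.png',np.vstack([np.hstack(vis[:3]),np.hstack(vis[3:])]))
E
python3 fit.py
```

```text
left scene head [0.5634 0.2806 0.114 ] tag~ [0.4938 0.2748 0.092 ]
left side head [0.559 0.283 0.114] tag~ [0.4878 0.2831 0.092 ]
left [0.5611 0.2815 0.    ] tag [0.4911 0.2815] res [-0.  -1.   2.  -0.6 -0.3 -0.9 -0.6 -0.1]
middle scene head [0.5937 0.0279 0.114 ] tag~ [0.5243 0.0229 0.092 ]
middle side head [0.5853 0.0332 0.114 ] tag~ [0.5188 0.0309 0.092 ]
middle [0.5916 0.0269 0.    ] tag [0.5216 0.0269] res [-0.7 -0.8  1.5 -0.5 -0.6 -2.4 -0.  -0.3]
right scene head [ 0.5169 -0.269   0.114 ] tag~ [ 0.4463 -0.2746  0.092 ]
right side head [ 0.5081 -0.2627  0.114 ] tag~ [ 0.4414 -0.2653  0.092 ]
right [ 5.142e-01 -2.711e-01  3.000e-04] tag [ 0.4442 -0.2711] res [-1.1 -1.   1.9 -0.2 -0.5 -2.2 -0.1 -0.4]
```

View pics/fit.png

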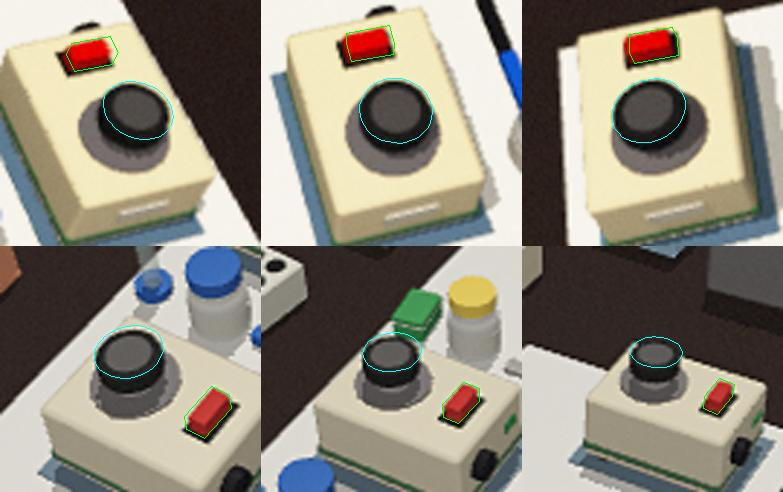

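```bash
sed -i 's/np.float32/np.float64/; s/return cv2.convexHull(np.array(pts,np.float64))/return np.array(pts)[cv2.convexHull(np.array(pts,np.float32),returnPoints=False).ravel()]/; s/m=cv2.moments(h\*1.0); return np.array(\[m\[.m10.\],m\[.m01.\]\])\/m\[.m00.\]/x,y=h.T; X=np.roll(x,-1);Y=np.roll(y,-1);k=x*Y-X*y;return np.array([((x+X)*k).sum(),((y+Y)*k).sum()])\/(3*k.sum())/' fit.py; python3 fit.py | grep res
```

```text
left [0.561  0.2818 0.0428] tag [0.4911 0.2788] res [ 0.1 -1.   0.9 -0.4 -0.3 -0.7  0.2 -1. ]
middle [0.5914 0.0289 0.0572] tag [0.5216 0.0249] res [ 0.2 -1.1  0.6 -0.4 -1.  -1.9  0.5 -0.8]
right [ 0.5142 -0.2687  0.0765] tag [ 0.4444 -0.2741] res [ 0.1 -1.2  0.5  0.1 -0.9 -1.8  0.3 -1. ]
```

View pics/fit.png

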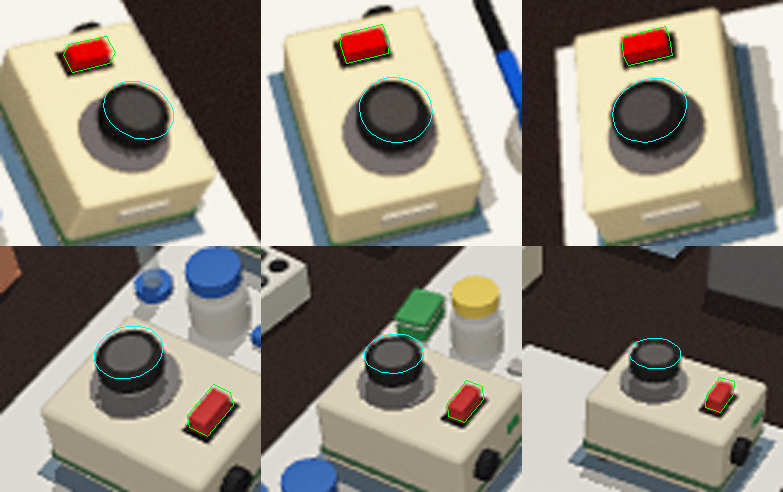

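```bash
cat > go.py <<'E'
import sys,numpy as np
from bench import get_obs
from scipy.spatial.transform import Rotation as Ro
def go(x,y,z,yaw):
    o=get_obs(); R=Ro.from_euler('xyz',o['ee_rot'])
    d=R.inv().apply(np.array([x,y,z])-o['tool_pos'])/.25
    rv=(R.inv()*Ro.from_euler('xyz',[np.pi,0,yaw])).as_rotvec()/np.pi
    print('t',round(o['time'],2),'pos',o['tool_pos'].round(4),'rot',o['ee_rot'].round(3),'F',o['wrist_force'].round(2),'| shift',d.round(4),'turn',rv.round(4))
if __name__=='__main__': go(*map(float,sys.argv[1:5]))
E
python3 go.py .561 .282 .2 -1.52
```

```text
t 0.1 pos [ 0.2068 -0.5091  0.2045] rot [-3.141e+00  2.000e-03 -1.185e+00] F [ 0.32 -0.05 -0.1 ] | shift [-2.3988 -2.5034  0.0229] turn [0.     0.0006 0.1066]
```

Request:
servo_tool:
  targets: "0 -0.2 -0.2 -0.05 0 0 0.03; 0 -0.4 -0.4 -0.05 0 0 0.06; 0 -0.6 -0.6 -0.05 0 0 0.107; 0 -0.9 -0.95 -0.05 0 0 0.107; 0 -0.95 -1 -0.05 0 0 0.107; 0 -0.95 -1 -0.05 0 0 0.107; 0 -0.95 -1 -0.05 0 0 0.107; 0 -0.95 -1 -0.05 0 0 0.107; 0 -0.95 -1 -0.05 0 0 0.107; 0 -0.95 -1 -0.05 0 0 0.107; 0 -0.95 -1 -0.05 0 0 0.107"

```text
time: 1.02
tool_pos: [0.3492, -0.1951, 0.2177]
ee_rot: [3.141, -0.0, -1.519]
wrist_force: [0.2, -0.4, -0.6]
width: 0.0241
```

```bash
python3 go.py .561 .282 .2 -1.52
```

```text
t 1.02 pos [ 0.3492 -0.1951  0.2177] rot [ 3.141 -0.    -1.519] F [ 0.16 -0.4  -0.63] | shift [-1.8618 -0.9451  0.0693] turn [ 0.0002 -0.0002  0.0003]
```

Request:
servo_tool:
  targets: "0 -0.2 -0.1 0.02 0 0 0; 0 -0.4 -0.2 0.04 0 0 0; 0 -0.6 -0.3 0.05 0 0 0; 0 -0.8 -0.4 0.06 0 0 0; 0 -0.93 -0.47 0.07 0 0 0; 0 -0.93 -0.47 0.07 0 0 0; 0 -0.93 -0.47 0.07 0 0 0; 0 -0.93 -0.47 0.07 0 0 0; 0 -0.93 -0.47 0.07 0 0 0"

```text
time: 1.77
tool_pos: [0.455, 0.0412, 0.1999]
ee_rot: [3.14, -0.001, -1.522]
wrist_force: [-0.7, -0.1, 0.1]
width: 0.0002
```

```bash
python3 go.py .561 .282 .2 -1.52
```

```text
t 1.77 pos [0.455  0.0412 0.1999] rot [ 3.140e+00 -1.000e-03 -1.522e+00] F [-0.66 -0.09  0.14] | shift [-0.9414 -0.4705 -0.0026] turn [ 0.0006 -0.0004 -0.0006]
```

Request:
servo_tool:
  targets: "0 -0.2 -0.1 0 0 0 0; 0 -0.4 -0.2 0 0 0 0; 0 -0.6 -0.3 0 0 0 0; 0 -0.8 -0.4 0 0 0 0; 0 -0.94 -0.47 0 0 0 0; 0 -0.94 -0.47 0 0 0 0; 0 -0.94 -0.47 0 0 0 0; 0 -0.94 -0.47 0 0 0 0; 0 -0.94 -0.47 0 0 0 0; 0 -0.94 -0.47 0 0 0 0"

```text
time: 2.6
tool_pos: [0.5612, 0.2802, 0.2007]
ee_rot: [-3.142, -0.001, -1.524]
wrist_force: [-1.0, -0.1, -0.4]
width: 0.0006
```

```bash
python3 go.py .561 .282 .114 -1.52; python3 - <<'E'
from bench import get_obs, vision
import cv2,json,numpy as np
o=get_obs();s=vision.snapshot("wrist")
cv2.imwrite("pics/w_left.png",s["image"][:,:,::-1])
print(s["mtx"].tolist(),s["T_tool_cam"].round(4).tolist())
s=vision.snapshot("scene");cv2.imwrite("pics/s_left.png",s["image"][:,:,::-1])
E
```

```text
t 2.6 pos [0.5612 0.2802 0.2007] rot [-3.142e+00 -1.000e-03 -1.524e+00] F [-0.98 -0.06 -0.36] | shift [-0.0075  0.0004  0.3469] turn [-0.     -0.0004 -0.0014]
[[279.7774265050934, 0.0, 319.93220160694284], [0.0, 279.7774265050934, 196.74441181872015], [0.0, 0.0, 1.0]] [[1.0, -0.0008, -0.0004, 0.0004], [0.0009, 0.9643, 0.2649, -0.0785], [0.0002, -0.2649, 0.9643, -0.1795], [0.0, 0.0, 0.0, 1.0]]
```

View pics/w_left.png

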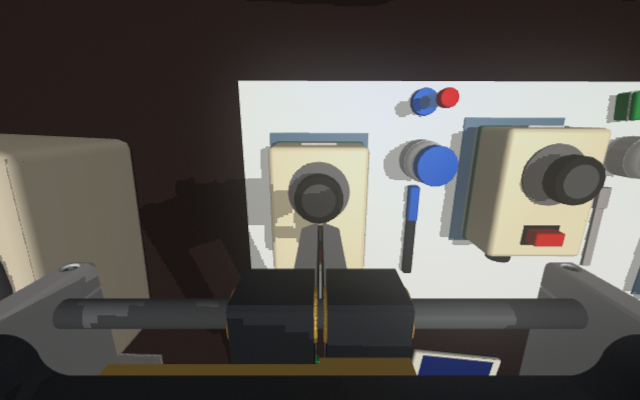

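View pics/s_left.png

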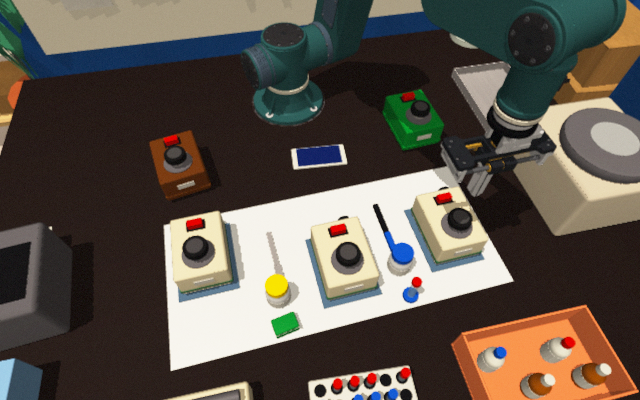

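```bash
cat > wr.py <<'E'
import numpy as np
from scipy.spatial.transform import Rotation as Ro
Kw=np.array([[279.777,0,319.932],[0,279.777,196.744],[0,0,1]])
Tw=np.array([[1.0,-0.0008,-0.0004,0.0004],[0.0009,0.9643,0.2649,-0.0785],[0.0002,-0.2649,0.9643,-0.1795],[0,0,0,1]])
def wray(pos,rot,uv,z):
    R=Ro.from_euler('xyz',rot).as_matrix()
    o=R@Tw[:3,3]+pos; d=R@Tw[:3,:3]@np.linalg.inv(Kw)@[uv[0],uv[1],1]
    return (o+d*(z-o[2])/d[2]).round(4)
E
python3 - <<'E'
from wr import *
p,r=[.5612,.2802,.2007],[-3.142,-.001,-1.524]
print(wray(p,r,(318.5,197),.114),wray(p,r,(584,180),.114),wray(p,r,(549,239),.096))
import cv2
a=cv2.imread('pics/w_left.png'); cv2.imwrite('pics/w_left_c.png',np.hstack([cv2.resize(a[130:270,260:380],None,fx=3.2,fy=3.2),cv2.resize(a[130:270,500:620],None,fx=3.2,fy=3.2)]))
E
```

```text
[0.5662 0.2815 0.114 ] [0.5951 0.0246 0.114 ] [0.525  0.0259 0.096 ]
```

View pics/w_left_c.png

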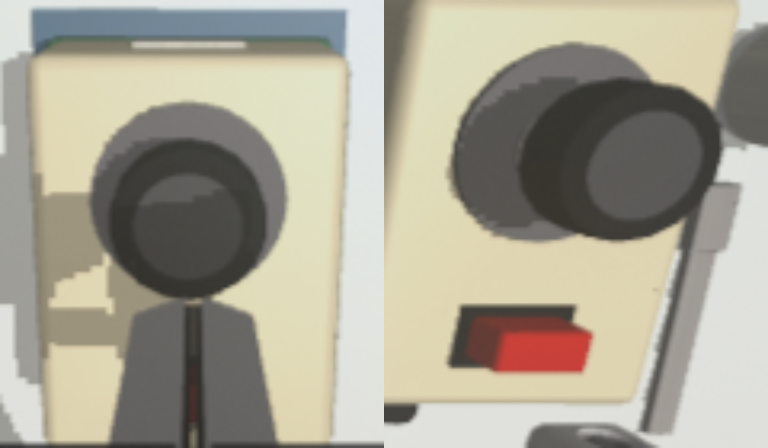

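```bash
python3 - <<'E'
from wr import *
p,r=[.5612,.2802,.2007],[-3.142,-.001,-1.524]
print(wray(p,r,(318.7,200.3),.114),wray(p,r,(581.6,181.6),.114),wray(p,r,(550.3,240),.096))
E
python3 go.py .562 .2815 .118 -1.52
```

```text
[0.5628 0.2811 0.114 ] [0.5934 0.0264 0.114 ] [0.5238 0.0242 0.096 ]
t 2.7 pos [0.5609 0.2807 0.2012] rot [-3.141 -0.    -1.524] F [-0.14 -1.29 -0.61] | shift [-0.0031 -0.0041  0.3327] turn [-0.0002 -0.0001 -0.0013]
```

Request:
servo_tool:
  targets: "0 -0.003 -0.004 0.1 0 0 0; 0 -0.003 -0.004 0.2 0 0 0; 0 -0.003 -0.004 0.27 0 0 0; 0 -0.003 -0.004 0.31 0 0 0; 0 -0.003 -0.004 0.325 0 0 0; 0 -0.003 -0.004 0.325 0 0 0; 0 -0.003 -0.004 0.325 0 0 0; 0 -0.003 -0.004 0.325 0 0 0"

```text
time: 3.37
tool_pos: [0.5627, 0.2841, 0.1213]
ee_rot: [-3.138, 0.001, -1.521]
wrist_force: [0.8, -0.7, 0.6]
width: 0.0006
```

```bash
cat > meas.py <<'E'
from bench import get_obs, vision
import numpy as np,sys
F=[];Z=[];P=[];T=[]
for i in range(int(sys.argv[1])):
    o=get_obs();F.append(o['wrist_force']);Z.append(o['tool_pos']);T.append(o['joint_torque']);vision.snapshot("wrist")
F=np.array(F);Z=np.array(Z)
print('t',o['time'],'F mean',F.mean(0).round(3),'sd',F.std(0).round(2),'pos',Z.mean(0).round(4),'sd',Z.std(0).round(5),'tau',np.mean(T,0).round(3))
E
python3 meas.py 12; python3 go.py .562 .2815 .109 -1.52
```

```text
t 3.9167 F mean [ 0.009 -0.12   0.21 ] sd [0.63 0.52 0.4 ] pos [0.5621 0.2841 0.12  ] sd [3.6e-04 9.0e-05 7.6e-04] tau [-3.0000e-02 -4.2081e+01 -2.9705e+01 -1.1000e-02 -7.8000e-02 -0.0000e+00]
t 3.97 pos [0.5616 0.2839 0.1191] rot [ 3.141 -0.    -1.521] F [ 0.21 -1.06 -0.59] | shift [ 0.0097 -0.0009  0.0404] turn [ 0.     -0.0001 -0.0004]
```

Request:
servo_tool:
  targets: "0 0.005 0 0.01 0 0 0; 0 0.01 0 0.02 0 0 0; 0 0.01 0 0.03 0 0 0; 0 0.01 0 0.035 0 0 0; 0 0.01 0 0.04 0 0 0; 0 0.01 0 0.04 0 0 0; 0 0.01 0 0.04 0 0 0; 0 0.01 0 0.04 0 0 0; 0 0.01 0 0.04 0 0 0"

```text
time: 4.72
tool_pos: [0.5619, 0.2813, 0.1095]
ee_rot: [-3.141, -0.0, -1.521]
wrist_force: [-0.4, -1.6, 3.5]
width: -0.0001
```

```bash
python3 meas.py 16; python3 go.py .562 .2815 .109 -1.52
```

```text
t 5.4667 F mean [-0.205 -1.378  3.552] sd [0.44 0.59 0.53] pos [0.5619 0.2813 0.1093] sd [1.e-05 1.e-05 1.e-04] tau [ 6.4800e-01 -4.0006e+01 -2.8286e+01  3.7900e-01 -3.6200e-01  1.0000e-03]
t 5.52 pos [0.5619 0.2813 0.1092] rot [-3.141 -0.    -1.521] F [ 0.71 -1.65  3.52] | shift [-0.0007 -0.0004  0.0009] turn [-0.0001 -0.0001 -0.0004]
```

Request:
servo_tool:
  targets: "0 0 0 -0.02 0 0 0; 0 0 0 -0.06 0 0 0; 0 0 0 -0.12 0 0 0; 0 0 0 -0.18 0 0 0; 0 0 0 -0.2 0 0 0; 0 0 0 -0.2 0 0 0"

```text
time: 6.02
tool_pos: [0.5626, 0.2822, 0.1614]
ee_rot: [-3.138, 0.002, -1.521]
wrist_force: [-0.7, 0.1, 0.5]
width: 0.0001
```

```bash
python3 go.py .5925 .0275 .165 -1.52
```

```text
t 6.02 pos [0.5626 0.2822 0.1614] rot [-3.138e+00  2.000e-03 -1.521e+00] F [-0.66  0.14  0.54] | shift [ 1.0234 -0.0687 -0.0159] turn [-0.0011  0.0005 -0.0003]
```

Request:
servo_tool:
  targets: "0 0.15 -0.01 -0.01 0 0 0; 0 0.3 -0.02 -0.01 0 0 0; 0 0.45 -0.03 -0.01 0 0 0; 0 0.6 -0.04 -0.01 0 0 0; 0 0.75 -0.05 -0.01 0 0 0; 0 0.9 -0.06 -0.01 0 0 0; 0 1 -0.069 -0.01 0 0 0; 0 1 -0.069 -0.01 0 0 0; 0 1 -0.069 -0.01 0 0 0; 0 1 -0.069 0.06 0 0 0; 0 1 -0.069 0.12 0 0 0; 0 1 -0.069 0.12 0 0 0"

```text
time: 7.02
tool_pos: [0.5888, 0.0345, 0.125]
ee_rot: [3.134, 0.002, -1.519]
wrist_force: [-1.0, -0.1, -0.8]
width: 0.0006
```

```bash
python3 - <<'E'
from bench import get_obs, vision
import cv2
o=get_obs();print(o['time'],o['tool_pos'],o['ee_rot'])
s=vision.snapshot("wrist")
cv2.imwrite("pics/w_mid.png",s["image"][:,:,::-1])
E
python3 go.py .5925 .0275 .119 -1.51
```

```text
7.0167 [0.58883965 0.03445749 0.12495694] [ 3.13395488e+00  1.56048279e-03 -1.51922476e+00]
t 7.07 pos [0.5896 0.0344 0.1266] rot [ 3.136e+00  1.000e-03 -1.519e+00] F [-1.23  0.19 -0.67] | shift [ 0.0281 -0.0102  0.0305] turn [ 0.0017  0.0004 -0.0029]
```

View pics/w_mid.png

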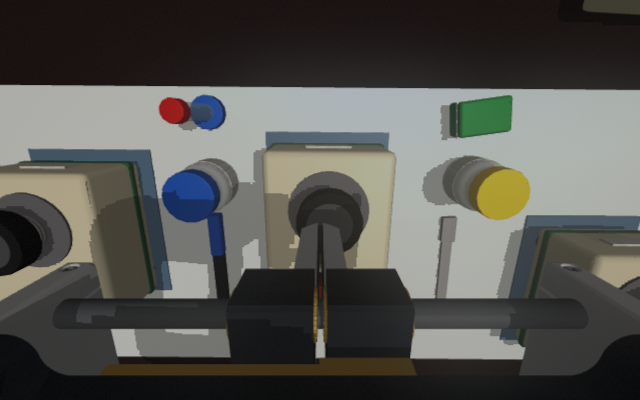

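Request:
servo_tool:
  targets: "0 0.015 -0.005 0.005 0 0 -0.003; 0 0.028 -0.01 0.01 0 0 -0.003; 0 0.028 -0.01 0.02 0 0 -0.003; 0 0.028 -0.01 0.03 0 0 -0.003; 0 0.028 -0.01 0.03 0 0 -0.003; 0 0.028 -0.01 0.03 0 0 -0.003"

```text
time: 7.57
tool_pos: [0.5943, 0.0257, 0.1217]
ee_rot: [3.142, 0.0, -1.512]
wrist_force: [-0.2, -1.1, 0.2]
width: 0.0003
```

```bash
python3 meas.py 12; python3 go.py .5925 .0275 .109 -1.51
```

```text
t 8.1167 F mean [ 0.199 -0.339  0.219] sd [0.4  0.48 0.51] pos [0.5943 0.0257 0.1218] sd [4.e-05 1.e-05 7.e-05] tau [-2.0000e-03 -3.8815e+01 -2.9612e+01  2.4000e-02 -7.2000e-02  0.0000e+00]
t 8.17 pos [0.5943 0.0257 0.1218] rot [-3.141 -0.    -1.512] F [ 0.73  0.1  -0.05] | shift [-0.0076  0.0068  0.051 ] turn [-0.     -0.     -0.0005]
```

Request:
servo_tool:
  targets: "0 -0.004 0.004 0.01 0 0 0; 0 -0.007 0.006 0.02 0 0 0; 0 -0.007 0.006 0.03 0 0 0; 0 -0.007 0.006 0.04 0 0 0; 0 -0.007 0.006 0.046 0 0 0; 0 -0.007 0.006 0.05 0 0 0; 0 -0.007 0.006 0.05 0 0 0; 0 -0.007 0.006 0.05 0 0 0; 0 -0.007 0.006 0.05 0 0 0; 0 -0.007 0.006 0.05 0 0 0"

```text
time: 9.0
tool_pos: [0.5927, 0.0274, 0.1094]
ee_rot: [-3.142, 0.0, -1.512]
wrist_force: [-1.8, 0.5, 2.2]
width: 0.0003
```

```bash
python3 meas.py 16; python3 go.py .5925 .0275 .109 -1.51
```

```text
t 9.75 F mean [-1.165  0.996  2.146] sd [0.56 0.46 0.44] pos [0.5927 0.0274 0.1093] sd [2.e-05 2.e-05 6.e-05] tau [ -0.683 -37.62  -29.053  -0.337  -0.544   0.   ]
t 9.8 pos [0.5927 0.0274 0.1092] rot [-3.141 -0.    -1.512] F [-1.65  1.04  2.  ] | shift [-0.0005  0.0009  0.0009] turn [-0.     -0.     -0.0005]
```

Request:
servo_tool:
  targets: "0 0 0 -0.02 0 0 0; 0 0 0 -0.06 0 0 0; 0 0 0 -0.12 0 0 0; 0 0 0 -0.18 0 0 0; 0 0 0 -0.22 0 0 0; 0 0 0 -0.22 0 0 0"

```text
time: 10.3
tool_pos: [0.5945, 0.027, 0.1679]
ee_rot: [-3.135, -0.001, -1.512]
wrist_force: [-0.0, 0.3, -0.3]
width: 0.0007
```

```bash
python3 go.py .515 -.2685 .165 -1.51
```

```text
t 10.3 pos [0.5945 0.027  0.1679] rot [-3.135e+00 -1.000e-03 -1.512e+00] F [-0.03  0.32 -0.3 ] | shift [1.1612 0.3871 0.0107] turn [-0.002  -0.0004 -0.0006]
```

Request:
servo_tool:
  targets: "0 0.15 0.05 0 0 0 0; 0 0.3 0.1 0 0 0 0; 0 0.45 0.15 0 0 0 0; 0 0.6 0.2 0 0 0 0; 0 0.75 0.25 0 0 0 0; 0 0.9 0.3 0 0 0 0; 0 0.95 0.32 0 0 0 0; 0 0.95 0.32 0 0 0 0; 0 0.95 0.32 0 0 0 0; 0 0.95 0.32 0 0 0 0"

```text
time: 11.13
tool_pos: [0.5272, -0.213, 0.1639]
ee_rot: [3.142, 0.001, -1.51]
wrist_force: [0.2, -0.1, -0.4]
width: 0.0005
```

```bash
python3 - <<'E'
from bench import get_obs, vision
import cv2
for i in range(3): vision.snapshot("wrist")
o=get_obs();print(o['time'],o['tool_pos'].tolist(),o['ee_rot'].tolist())
s=vision.snapshot("wrist")
cv2.imwrite("pics/w_right.png",s["image"][:,:,::-1])
E
python3 go.py .515 -.2685 .14 -1.50
```

```text
11.2833 [0.527440487965084, -0.212677579482276, 0.1642295923761143] [-3.1414457984272373, 0.00031528583740048077, -1.5090897522469735]
t 11.33 pos [ 0.5274 -0.2129  0.1643] rot [-3.141  0.    -1.509] F [0.13 0.05 0.86] | shift [0.219  0.0633 0.097 ] turn [-0.0001  0.     -0.0029]
```

View pics/w_right.png

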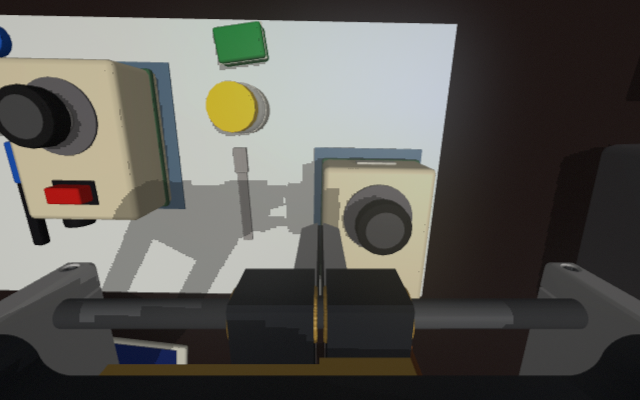

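```bash
python3 - <<'E'
from wr import *
p,r=[.5274,-.2128,.1642],[-3.1414,0.0003,-1.509]
print(wray(p,r,(386,228),.114),wray(p,r,(63,195.5),.096),wray(p,r,(20,114),.114))
E
python3 go.py .514 -.270 .12 -1.50
```

```text
[ 0.5179 -0.2718  0.114 ] [0.5247 0.0229 0.096 ] [0.5959 0.0279 0.114 ]
t 11.33 pos [ 0.5274 -0.2129  0.1643] rot [-3.141  0.    -1.509] F [0.13 0.05 0.86] | shift [0.2248 0.0677 0.177 ] turn [-0.0001  0.     -0.0029]
```

Request:
servo_tool:
  targets: "0 0.1 0.03 0.05 0 0 0; 0 0.2 0.05 0.1 0 0 -0.003; 0 0.225 0.06 0.14 0 0 -0.003; 0 0.225 0.06 0.16 0 0 -0.003; 0 0.225 0.06 0.17 0 0 -0.003; 0 0.225 0.06 0.175 0 0 -0.003; 0 0.225 0.06 0.175 0 0 -0.003; 0 0.225 0.06 0.175 0 0 -0.003; 0 0.225 0.06 0.175 0 0 -0.003"

```text
time: 12.08
tool_pos: [0.5158, -0.271, 0.1214]
ee_rot: [-3.14, -0.001, -1.501]
wrist_force: [-0.5, 0.2, 0.2]
width: 0.0007
```

```bash
python3 meas.py 12; python3 go.py .516 -.27 .109 -1.50
```

```text
t 12.6333 F mean [ 0.041 -0.158 -0.048] sd [0.42 0.37 0.5 ] pos [ 0.5154 -0.2714  0.1208] sd [0.00022 0.00017 0.00032] tau [ 3.8000e-02 -3.7651e+01 -2.9557e+01  6.0000e-02 -5.0000e-02  1.0000e-03]
t 12.68 pos [ 0.5152 -0.2715  0.1205] rot [ 3.142 -0.    -1.502] F [-0.11 -0.49 -0.23] | shift [-0.0059 -0.0037  0.0458] turn [ 0.     -0.     -0.0008]
```

Request:
servo_tool:
  targets: "0 -0.003 -0.002 0.01 0 0 0; 0 -0.006 -0.003 0.02 0 0 0; 0 -0.006 -0.003 0.03 0 0 0; 0 -0.006 -0.003 0.04 0 0 0; 0 -0.006 -0.003 0.045 0 0 0; 0 -0.006 -0.003 0.045 0 0 0; 0 -0.006 -0.003 0.045 0 0 0; 0 -0.006 -0.003 0.045 0 0 0; 0 -0.006 -0.003 0.045 0 0 0"

```text
time: 13.43
tool_pos: [0.516, -0.2698, 0.11]
ee_rot: [-3.141, -0.0, -1.502]
wrist_force: [-1.1, 1.8, 5.1]
width: 0.0003
```

```bash
python3 meas.py 16; python3 go.py .516 -.27 .109 -1.50
```

```text
t 14.1833 F mean [-1.043  1.792  5.188] sd [0.34 0.33 0.51] pos [ 0.516  -0.2698  0.1099] sd [1.e-05 1.e-05 4.e-05] tau [-5.5200e-01 -3.4825e+01 -2.7784e+01 -2.0900e-01 -7.1800e-01 -1.0000e-03]
t 14.23 pos [ 0.516  -0.2698  0.1099] rot [-3.141 -0.    -1.502] F [-1.34  2.25  4.78] | shift [ 0.0009 -0.      0.0035] turn [-0.0002 -0.     -0.0007]
```

Request:
servo_tool:
  targets: "0 0 0 0.003 0 0 0; 0 0 0 0.005 0 0 0; 0 0 0 0.005 0 0 0; 0 0 0 0.005 0 0 0; 0 0 0 0.005 0 0 0; 0 0 0 0.005 0 0 0"

```text
time: 14.73
tool_pos: [0.516, -0.2698, 0.1089]
ee_rot: [-3.141, -0.0, -1.502]
wrist_force: [-1.5, 2.3, 6.4]
width: 0.0008
```

```bash
python3 meas.py 8
```

```text
t 15.0833 F mean [-1.356  1.875  5.977] sd [0.54 0.4  0.47] pos [ 0.516  -0.2698  0.1089] sd [1.e-05 1.e-05 2.e-05] tau [-5.7000e-01 -3.4304e+01 -2.7502e+01 -2.0600e-01 -8.5800e-01 -1.0000e-03]
```

Request:
servo_tool:
  targets: "0 0 0 -0.02 0 0 0; 0 0 0 -0.06 0 0 0; 0 0 0 -0.12 0 0 0; 0 0 0 -0.18 0 0 0; 0 0 0 -0.22 0 0 0; 0 0 0 -0.22 0 0 0"

```text
time: 15.63
tool_pos: [0.517, -0.2709, 0.1659]
ee_rot: [-3.138, -0.003, -1.502]
wrist_force: [-0.6, -0.3, 0.0]
width: 0.0006
```

```bash
python3 go.py .523 .0245 .17 -1.513
```

```text
t 15.63 pos [ 0.517  -0.2709  0.1659] rot [-3.138e+00 -3.000e-03 -1.502e+00] F [-0.55 -0.3   0.03] | shift [-1.1772 -0.1046 -0.0199] turn [-0.0013 -0.0011  0.0034]
```

Request:
servo_tool:
  targets: "0 -0.15 -0.01 -0.02 0 0 0; 0 -0.3 -0.03 -0.02 0 0 0; 0 -0.45 -0.04 -0.02 0 0 0; 0 -0.6 -0.05 -0.02 0 0 0; 0 -0.75 -0.06 -0.02 0 0 0; 0 -0.9 -0.08 -0.02 0 0 0.003; 0 -1 -0.09 -0.02 0 0 0.003; 0 -1 -0.09 -0.02 0 0 0.003; 0 -1 -0.09 -0.02 0 0 0.003; 0 -1 -0.09 -0.02 0 0 0.003; 0 -1 -0.09 -0.02 0 0 0.003"

```text
time: 16.55
tool_pos: [0.5211, -0.0203, 0.1675]
ee_rot: [3.141, -0.001, -1.513]
wrist_force: [0.1, 0.1, -0.3]
width: 0.0003
```

```bash
python3 - <<'E'
from bench import get_obs, vision
import cv2
for i in range(3): vision.snapshot("wrist")
o=get_obs();print(o['time'],o['tool_pos'].tolist(),o['ee_rot'].tolist())
s=vision.snapshot("wrist")
cv2.imwrite("pics/w_tag.png",s["image"][:,:,::-1])
E
python3 go.py .5235 .0245 .13 -1.513
```

```text
16.7 [0.521157937252016, -0.020220788690327708, 0.16775960168135393] [3.1412142981245785, -0.0002169567197209954, -1.5138118460293994]
t 16.75 pos [ 0.5212 -0.0201  0.1679] rot [ 3.141 -0.    -1.514] F [ 0.41 -0.61  0.55] | shift [-0.1775 -0.0194  0.1514] turn [ 0.0001 -0.0001 -0.0002]
```

View pics/w_tag.png

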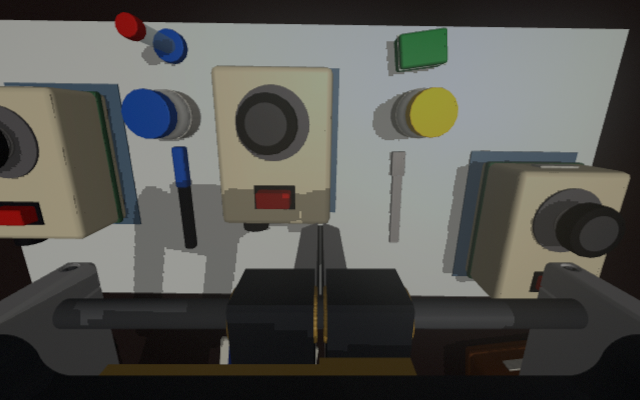

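```bash
python3 - <<'E'
import cv2
a=cv2.imread('pics/w_tag.png'); cv2.imwrite('pics/w_tag_c.png',cv2.resize(a[170:230,220:340],None,fx=6,fy=6,interpolation=cv2.INTER_CUBIC))
E
```

```text
(no output)
```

View pics/w_tag_c.png

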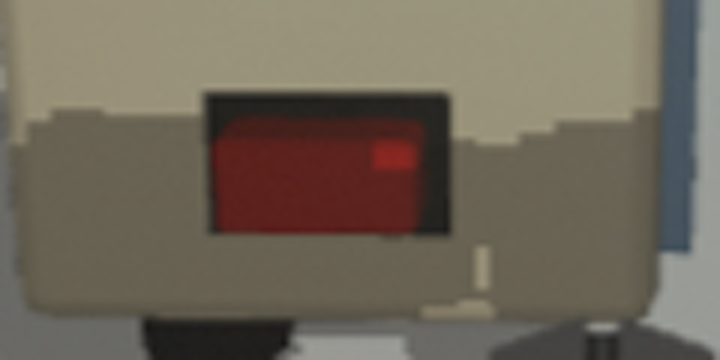

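```bash
python3 - <<'E'
from wr import *
p,r=[.52116,-.0202,.1677],[3.1412,-0.0002,-1.5138]
print(wray(p,r,(272.9,201.1),.096))
E
python3 go.py .5235 .0245 .105 -1.513
```

```text
[0.5239 0.0237 0.096 ]
t 16.75 pos [ 0.5212 -0.0201  0.1679] rot [ 3.141 -0.    -1.514] F [ 0.41 -0.61  0.55] | shift [-0.1775 -0.0195  0.2514] turn [ 0.0001 -0.0001 -0.0002]
```

Request:
servo_tool:
  targets: "0 -0.1 -0.01 0 0 0 0; 0 -0.176 -0.02 0.02 0 0 0; 0 -0.176 -0.02 0.08 0 0 0; 0 -0.176 -0.02 0.14 0 0 0; 0 -0.176 -0.02 0.19 0 0 0; 0 -0.176 -0.02 0.23 0 0 0; 0 -0.176 -0.02 0.24 0 0 0; 0 -0.176 -0.02 0.24 0 0 0; 0 -0.176 -0.02 0.24 0 0 0; 0 -0.176 -0.02 0.24 0 0 0"

```text
time: 17.58
tool_pos: [0.5243, 0.025, 0.109]
ee_rot: [-3.14, -0.0, -1.512]
wrist_force: [-0.2, 0.5, -0.3]
width: 0.0004
```

```bash
python3 meas.py 4; python3 go.py .5236 .0242 .0835 -1.513
```

```text
t 17.7333 F mean [0.225 0.313 0.216] sd [0.33 0.19 0.38] pos [0.5242 0.0251 0.109 ] sd [7.e-05 6.e-05 7.e-05] tau [-2.6000e-02 -3.2063e+01 -2.9119e+01  2.3000e-02 -7.3000e-02 -0.0000e+00]
t 17.78 pos [0.524  0.0252 0.1087] rot [-3.14  -0.    -1.512] F [-0.02 -0.52 -0.3 ] | shift [0.0038 0.002  0.1009] turn [-0.0004 -0.0001  0.0004]
```

Request:
servo_tool:
  targets: "0 0.003 0.002 0.02 0 0 0; 0 0.003 0.002 0.04 0 0 0; 0 0.003 0.002 0.055 0 0 0; 0 0.003 0.002 0.07 0 0 0; 0 0.003 0.002 0.085 0 0 0; 0 0.003 0.002 0.096 0 0 0; 0 0.003 0.002 0.1 0 0 0; 0 0.003 0.002 0.1 0 0 0; 0 0.003 0.002 0.1 0 0 0; 0 0.003 0.002 0.1 0 0 0"

```text
time: 18.62
tool_pos: [0.5232, 0.0244, 0.0841]
ee_rot: [-3.141, -0.0, -1.512]
wrist_force: [-2.8, -0.5, 7.2]
width: 0.0003
```

```bash
python3 meas.py 4; python3 go.py .5236 .0242 .0835 -1.513
```

```text
t 18.7667 F mean [-2.496 -0.179  7.164] sd [0.81 0.26 0.15] pos [0.5233 0.0244 0.0841] sd [2.e-05 1.e-05 2.e-05] tau [  0.049 -28.957 -26.603   0.145  -0.887  -0.   ]
t 18.82 pos [0.5232 0.0244 0.0841] rot [-3.141 -0.    -1.512] F [-3.7  -0.28  6.93] | shift [ 0.0009 -0.0014  0.0024] turn [-0.0002 -0.0001  0.0004]
```

Request:
servo_tool:
  targets: "0 0 0 0.004 0 0 0; 0 0 0 0.008 0 0 0; 0 0 0 0.008 0 0 0; 0 0 0 0.008 0 0 0"

```text
time: 19.15
tool_pos: [0.5234, 0.0244, 0.084]
ee_rot: [-3.14, -0.001, -1.512]
wrist_force: [-5.3, 0.5, 14.0]
width: 0.0008
```

Request:
servo_tool:
  targets: "0 0 0 -0.02 0 0 0; 0 0 0 -0.08 0 0 0; 0 0 0 -0.2 0 0 0; 0 0 0 -0.3 0 0 0; 0 0 0 -0.4 0 0 0; 0 0 0 -0.4 0 0 0; 0 0.2 0.2 -0.4 0 0 0; 0 0.3 0.4 -0.4 0 0 0; 0 0.3 0.5 -0.4 0 0 0; 0 0.3 0.5 -0.4 0 0 0; 0 0.3 0.5 -0.4 0 0 0; 0 0.3 0.5 -0.4 0 0 0"

```text
time: 20.15
tool_pos: [0.402, -0.058, 0.1799]
ee_rot: [3.141, 0.0, -1.513]
wrist_force: [0.1, -0.1, 0.3]
width: 0.0006
```

```bash
python3 - <<'E'
from bench import get_obs, vision
import cv2,numpy as np
for i in range(4): vision.snapshot("wrist")
o=get_obs();print(o['time'],o['tool_pos'],o['wrist_force'])
im=[vision.snapshot(n)["image"][:,:,::-1] for n in("scene","side","wrist")]
cv2.imwrite("pics/end_w.png",im[2]);cv2.imwrite("pics/end_s.png",im[0])
a=im[1]
d=[a[235:325,170:270],a[165:245,230:320],a[115:185,315:405]]
b=im[0]; c=[b[180:270,410:510],b[205:305,300:400],b[200:300,150:250]]
cv2.imwrite("pics/end_c.png",np.vstack([np.hstack([cv2.resize(x,(260,260),interpolation=cv2.INTER_CUBIC) for x in r]) for r in(c,d)]))
E
```

```text
20.35 [ 0.40344915 -0.05735696  0.18038631] [-0.52760667  0.14467335  0.21975828]
```

View pics/end_c.png

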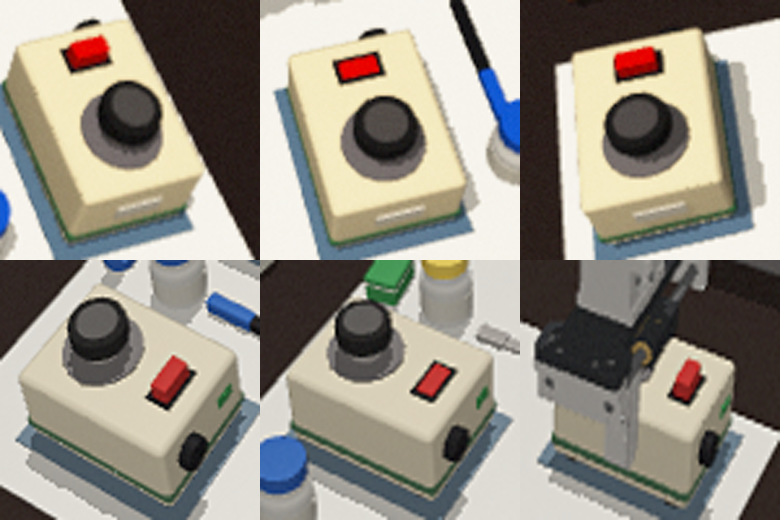

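View pics/end_w.png

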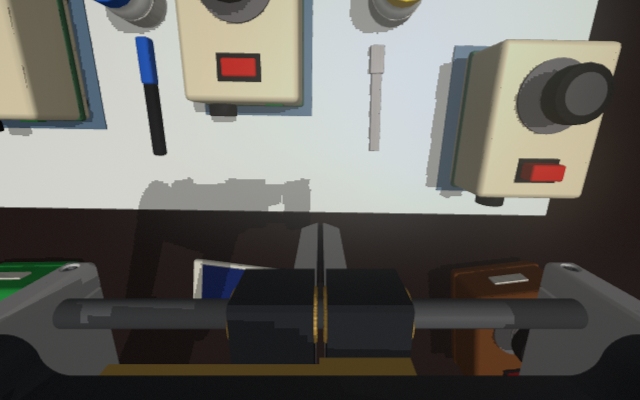

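The middle tag (wrist view, about (238,67)) is flush in its slot. The left and right tags still stand up, all three heads are up, and nothing on the bench has moved.

```bash
python3 -c "
from bench import robot; print(robot.close_job())"
```

```text
the job is handed in; nothing more can be done
None
```

I found the middle mixer to be the soft one and pushed its red tag fully down; the other two tags are still up. The job was handed in at about 20.5 s, well under the 64 s limit.

| Mixer (in order pressed) | Travel | Force |
|---|---|---|
| Left | 4.7 mm | about 3.4 N |
| Middle | 4.7 mm | about 2.0 N |
| Right | 5.1 mm | about 6.0 N |

- **Right press:** it went down in two stages, 4.1 mm first and then 5.1 mm, without coming up in between.
- **Tag:** I pushed the middle tag until it stopped, with its top at 84 mm and a final push of about 14 N.
- **Last checks:** the camera pictures showed the middle tag down, the left and right tags up and all three heads back up. Everything nearby looked where it started, and the robot was clear of everything. None of the checks failed; the position estimates from the different cameras differed by at most about 8 mm before the wrist camera refined them.

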